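# Sort full and empty parts boxes after the soldering class and stock the drawer

## Task

The black parts boxes on the blue cutting mat all look alike, but some are full of hardware and some are empty: tell them apart by their weight. Open the drawer of the grey steel unit, lay exactly three full boxes side by side flat on its floor with their lids up, put every empty box into the grey returns bin, and leave any full box left over lying flat on the mat; then shut the drawer fully. Do not disturb the solder reel or the pen.

Things in the scene. Friction and masses are not known exactly. Their poses are not given: they have to be found in the camera images.
- box_a: one of eight closed black plastic parts boxes, of which six or seven are there (else None), all alike: 84 mm long (its x) x 46 mm wide (its y) x 32 mm high, lid on top; origin at the centre of its underside, z up. Lies flat on the mat at the start. Full it weighs 255 to 305 g, empty 35 to 55 g; only lifting tells. At least three are full and one empty
- box_b: one of eight closed black plastic parts boxes, of which six or seven are there (else None), all alike: 84 mm long (its x) x 46 mm wide (its y) x 32 mm high, lid on top; origin at the centre of its underside, z up. Lies flat on the mat at the start. Full it weighs 255 to 305 g, empty 35 to 55 g; only lifting tells. At least three are full and one empty
- box_c: one of eight closed black plastic parts boxes, of which six or seven are there (else None), all alike: 84 mm long (its x) x 46 mm wide (its y) x 32 mm high, lid on top; origin at the centre of its underside, z up. Lies flat on the mat at the start. Full it weighs 255 to 305 g, empty 35 to 55 g; only lifting tells. At least three are full and one empty
- box_d: one of eight closed black plastic parts boxes, of which six or seven are there (else None), all alike: 84 mm long (its x) x 46 mm wide (its y) x 32 mm high, lid on top; origin at the centre of its underside, z up. Lies flat on the mat at the start. Full it weighs 255 to 305 g, empty 35 to 55 g; only lifting tells. At least three are full and one empty
- box_e: one of eight closed black plastic parts boxes, of which six or seven are there (else None), all alike: 84 mm long (its x) x 46 mm wide (its y) x 32 mm high, lid on top; origin at the centre of its underside, z up. Lies flat on the mat at the start. Full it weighs 255 to 305 g, empty 35 to 55 g; only lifting tells. At least three are full and one empty
- box_f: one of eight closed black plastic parts boxes, of which six or seven are there (else None), all alike: 84 mm long (its x) x 46 mm wide (its y) x 32 mm high, lid on top; origin at the centre of its underside, z up. Lies flat on the mat at the start. Full it weighs 255 to 305 g, empty 35 to 55 g; only lifting tells. At least three are full and one empty
- box_g: one of eight closed black plastic parts boxes, of which six or seven are there (else None), all alike: 84 mm long (its x) x 46 mm wide (its y) x 32 mm high, lid on top; origin at the centre of its underside, z up. Lies flat on the mat at the start. Full it weighs 255 to 305 g, empty 35 to 55 g; only lifting tells. At least three are full and one empty
- box_h: one of eight closed black plastic parts boxes, of which six or seven are there (else None), all alike: 84 mm long (its x) x 46 mm wide (its y) x 32 mm high, lid on top; origin at the centre of its underside, z up. Lies flat on the mat at the start. Full it weighs 255 to 305 g, empty 35 to 55 g; only lifting tells. At least three are full and one empty
- mat: blue cutting mat with a white grid, fixed, 400 mm (its x) x 300 mm (its y) x 3 mm thick; origin at the centre of its underside
- drawer (a joint): opening of the drawer in the grey steel unit: 0 shut, 0.175 m fully open; it slides out along the unit's -x, roughly towards the robot, against about 2 N of friction and stays where it is left; it starts shut or up to 8 mm open
- unit: low grey sheet-steel drawer unit, fixed, 260 mm deep (its x, drawer front included) x 300 mm wide (its y) x 85 mm high; origin at the centre of its underside, its -x side is the front. Its single drawer's front panel is 12 mm thick, 296 mm wide, and reaches from 7 mm to 81 mm above the bench
- drawer_floor (a point): centre of the drawer's inner floor, 12.5 mm above the bench, axes as the unit's, moves with the drawer. Inside 219 mm (x) x 272 mm (y); side walls 48 mm, front panel 69 mm above the floor. Opened by d mm, the d mm of floor next to the front panel are uncovered; the rest is under the unit's top
- drawer_handle (a point): middle of the drawer's bar handle, a steel bar 10 mm thick and 130 mm long along the unit's y, 40 mm in front of the drawer's front face (35 mm free gap behind the bar) and 56 mm above the bench; posts join it to the face 58 mm to each side of the middle; moves with the drawer
- bin: the grey open returns bin, fixed, 240 mm (its x) x 170 mm (its y) x 80 mm high; origin at the centre of its underside
- bin_floor (a point): centre of the inner floor of the returns bin, 4 mm above the bench; inside 232 mm (its x) x 162 mm (its y), walls 4 mm thick, rim 80 mm above the bench
- solder_reel: bystander: reel of solder 60 mm across, 44 mm high, standing on the robot's side of the mat; origin at the centre of its underside
- pen: bystander: blue pen 145 mm long, 10 mm thick, lying on the robot's side of the mat along its own x; origin below its middle

How it is judged:
On the way, in this order (a step that is already met when the one before it is completed fails the run):
1. the drawer is pulled open, at least 120 mm (value of joint drawer above 0.12 m), for 0.2 s.
2. three full boxes, and nothing else, lie released and flat on the drawer's floor, lids up (contact force between unit and anything else between 6.8 and 9.6 N and contact force between each of the fingers, the arm and unit below 0.1 N and (((x of box_a in the frame of drawer_floor between -0.105 and 0.105 m and y of box_a in the frame of drawer_floor between -0.134 and 0.134 m and z of box_a in the frame of drawer_floor between -0.01 and 0.015 m and angle between box_a's own z axis and vertical below 0.2 rad) and contact force between box_a and unit above 1.5 N) or contact force between box_a and unit below 0.1 N) and (((x of box_b in the frame of drawer_floor between -0.105 and 0.105 m and y of box_b in the frame of drawer_floor between -0.134 and 0.134 m and z of box_b in the frame of drawer_floor between -0.01 and 0.015 m and angle between box_b's own z axis and vertical below 0.2 rad) and contact force between box_b and unit above 1.5 N) or contact force between box_b and unit below 0.1 N) and (((x of box_c in the frame of drawer_floor between -0.105 and 0.105 m and y of box_c in the frame of drawer_floor between -0.134 and 0.134 m and z of box_c in the frame of drawer_floor between -0.01 and 0.015 m and angle between box_c's own z axis and vertical below 0.2 rad) and contact force between box_c and unit above 1.5 N) or contact force between box_c and unit below 0.1 N) and (((x of box_d in the frame of drawer_floor between -0.105 and 0.105 m and y of box_d in the frame of drawer_floor between -0.134 and 0.134 m and z of box_d in the frame of drawer_floor between -0.01 and 0.015 m and angle between box_d's own z axis and vertical below 0.2 rad) and contact force between box_d and unit above 1.5 N) or contact force between box_d and unit below 0.1 N) and (((x of box_e in the frame of drawer_floor between -0.105 and 0.105 m and y of box_e in the frame of drawer_floor between -0.134 and 0.134 m and z of box_e in the frame of drawer_floor between -0.01 and 0.015 m and angle between box_e's own z axis and vertical below 0.2 rad) and contact force between box_e and unit above 1.5 N) or contact force between box_e and unit below 0.1 N) and (((x of box_f in the frame of drawer_floor between -0.105 and 0.105 m and y of box_f in the frame of drawer_floor between -0.134 and 0.134 m and z of box_f in the frame of drawer_floor between -0.01 and 0.015 m and angle between box_f's own z axis and vertical below 0.2 rad) and contact force between box_f and unit above 1.5 N) or contact force between box_f and unit below 0.1 N) and (((x of box_g in the frame of drawer_floor between -0.105 and 0.105 m and y of box_g in the frame of drawer_floor between -0.134 and 0.134 m and z of box_g in the frame of drawer_floor between -0.01 and 0.015 m and angle between box_g's own z axis and vertical below 0.2 rad) and contact force between box_g and unit above 1.5 N) or contact force between box_g and unit below 0.1 N) and (((x of box_h in the frame of drawer_floor between -0.105 and 0.105 m and y of box_h in the frame of drawer_floor between -0.134 and 0.134 m and z of box_h in the frame of drawer_floor between -0.01 and 0.015 m and angle between box_h's own z axis and vertical below 0.2 rad) and contact force between box_h and unit above 1.5 N) or contact force between box_h and unit below 0.1 N)), for 0.2 s.
At the end, for the whole second after the job is handed in: Drawer shut (within 6 mm) with exactly three full boxes and no empty one flat on its floor, lids up; every empty box and no full one in the bin, below its rim; other full boxes flat, lids up, on the mat (centre over it); all at rest. Full or empty is judged by the force a box puts on its support (contact force between unit and anything else between 6.8 and 9.6 N and contact force between bin and anything else below 2.2 N and value of joint drawer below 0.006 m and (((x of box_a in the frame of drawer_floor between -0.105 and 0.105 m and y of box_a in the frame of drawer_floor between -0.134 and 0.134 m and z of box_a in the frame of drawer_floor between -0.01 and 0.015 m and angle between box_a's own z axis and vertical below 0.2 rad) and contact force between box_a and unit above 1.5 N) or ((x of box_a in the frame of mat between -0.2 and 0.2 m and y of box_a in the frame of mat between -0.15 and 0.15 m and z of box_a in the frame of mat between -0.01 and 0.015 m and angle between box_a's own z axis and vertical below 0.2 rad) and contact force between box_a and mat above 1.5 N) or (x of box_a in the frame of bin_floor between -0.114 and 0.114 m and y of box_a in the frame of bin_floor between -0.079 and 0.079 m and z of box_a in the frame of bin_floor between -0.01 and 0.066 m)) and (((x of box_b in the frame of drawer_floor between -0.105 and 0.105 m and y of box_b in the frame of drawer_floor between -0.134 and 0.134 m and z of box_b in the frame of drawer_floor between -0.01 and 0.015 m and angle between box_b's own z axis and vertical below 0.2 rad) and contact force between box_b and unit above 1.5 N) or ((x of box_b in the frame of mat between -0.2 and 0.2 m and y of box_b in the frame of mat between -0.15 and 0.15 m and z of box_b in the frame of mat between -0.01 and 0.015 m and angle between box_b's own z axis and vertical below 0.2 rad) and contact force between box_b and mat above 1.5 N) or (x of box_b in the frame of bin_floor between -0.114 and 0.114 m and y of box_b in the frame of bin_floor between -0.079 and 0.079 m and z of box_b in the frame of bin_floor between -0.01 and 0.066 m)) and (((x of box_c in the frame of drawer_floor between -0.105 and 0.105 m and y of box_c in the frame of drawer_floor between -0.134 and 0.134 m and z of box_c in the frame of drawer_floor between -0.01 and 0.015 m and angle between box_c's own z axis and vertical below 0.2 rad) and contact force between box_c and unit above 1.5 N) or ((x of box_c in the frame of mat between -0.2 and 0.2 m and y of box_c in the frame of mat between -0.15 and 0.15 m and z of box_c in the frame of mat between -0.01 and 0.015 m and angle between box_c's own z axis and vertical below 0.2 rad) and contact force between box_c and mat above 1.5 N) or (x of box_c in the frame of bin_floor between -0.114 and 0.114 m and y of box_c in the frame of bin_floor between -0.079 and 0.079 m and z of box_c in the frame of bin_floor between -0.01 and 0.066 m)) and (((x of box_d in the frame of drawer_floor between -0.105 and 0.105 m and y of box_d in the frame of drawer_floor between -0.134 and 0.134 m and z of box_d in the frame of drawer_floor between -0.01 and 0.015 m and angle between box_d's own z axis and vertical below 0.2 rad) and contact force between box_d and unit above 1.5 N) or ((x of box_d in the frame of mat between -0.2 and 0.2 m and y of box_d in the frame of mat between -0.15 and 0.15 m and z of box_d in the frame of mat between -0.01 and 0.015 m and angle between box_d's own z axis and vertical below 0.2 rad) and contact force between box_d and mat above 1.5 N) or (x of box_d in the frame of bin_floor between -0.114 and 0.114 m and y of box_d in the frame of bin_floor between -0.079 and 0.079 m and z of box_d in the frame of bin_floor between -0.01 and 0.066 m)) and (((x of box_e in the frame of drawer_floor between -0.105 and 0.105 m and y of box_e in the frame of drawer_floor between -0.134 and 0.134 m and z of box_e in the frame of drawer_floor between -0.01 and 0.015 m and angle between box_e's own z axis and vertical below 0.2 rad) and contact force between box_e and unit above 1.5 N) or ((x of box_e in the frame of mat between -0.2 and 0.2 m and y of box_e in the frame of mat between -0.15 and 0.15 m and z of box_e in the frame of mat between -0.01 and 0.015 m and angle between box_e's own z axis and vertical below 0.2 rad) and contact force between box_e and mat above 1.5 N) or (x of box_e in the frame of bin_floor between -0.114 and 0.114 m and y of box_e in the frame of bin_floor between -0.079 and 0.079 m and z of box_e in the frame of bin_floor between -0.01 and 0.066 m)) and (((x of box_f in the frame of drawer_floor between -0.105 and 0.105 m and y of box_f in the frame of drawer_floor between -0.134 and 0.134 m and z of box_f in the frame of drawer_floor between -0.01 and 0.015 m and angle between box_f's own z axis and vertical below 0.2 rad) and contact force between box_f and unit above 1.5 N) or ((x of box_f in the frame of mat between -0.2 and 0.2 m and y of box_f in the frame of mat between -0.15 and 0.15 m and z of box_f in the frame of mat between -0.01 and 0.015 m and angle between box_f's own z axis and vertical below 0.2 rad) and contact force between box_f and mat above 1.5 N) or (x of box_f in the frame of bin_floor between -0.114 and 0.114 m and y of box_f in the frame of bin_floor between -0.079 and 0.079 m and z of box_f in the frame of bin_floor between -0.01 and 0.066 m)) and (((x of box_g in the frame of drawer_floor between -0.105 and 0.105 m and y of box_g in the frame of drawer_floor between -0.134 and 0.134 m and z of box_g in the frame of drawer_floor between -0.01 and 0.015 m and angle between box_g's own z axis and vertical below 0.2 rad) and contact force between box_g and unit above 1.5 N) or ((x of box_g in the frame of mat between -0.2 and 0.2 m and y of box_g in the frame of mat between -0.15 and 0.15 m and z of box_g in the frame of mat between -0.01 and 0.015 m and angle between box_g's own z axis and vertical below 0.2 rad) and contact force between box_g and mat above 1.5 N) or (x of box_g in the frame of bin_floor between -0.114 and 0.114 m and y of box_g in the frame of bin_floor between -0.079 and 0.079 m and z of box_g in the frame of bin_floor between -0.01 and 0.066 m)) and (((x of box_h in the frame of drawer_floor between -0.105 and 0.105 m and y of box_h in the frame of drawer_floor between -0.134 and 0.134 m and z of box_h in the frame of drawer_floor between -0.01 and 0.015 m and angle between box_h's own z axis and vertical below 0.2 rad) and contact force between box_h and unit above 1.5 N) or ((x of box_h in the frame of mat between -0.2 and 0.2 m and y of box_h in the frame of mat between -0.15 and 0.15 m and z of box_h in the frame of mat between -0.01 and 0.015 m and angle between box_h's own z axis and vertical below 0.2 rad) and contact force between box_h and mat above 1.5 N) or (x of box_h in the frame of bin_floor between -0.114 and 0.114 m and y of box_h in the frame of bin_floor between -0.079 and 0.079 m and z of box_h in the frame of bin_floor between -0.01 and 0.066 m)) and linear speed of each of box_a, box_b, box_c, box_d, box_e, box_f, box_g, box_h below 0.03 m/s); the robot touches nothing.
It fails at once if the solder reel is moved more than 40 mm (distance of solder_reel from where it was at the start of the episode above 0.04 m).
It fails at once if the pen is moved more than 40 mm (distance of pen from where it was at the start of the episode above 0.04 m).
Of box_a, box_b, box_c, box_d, box_e, box_f, box_g, box_h only 6 to 7 are there at a start; the rules pass over those that are not, and their reading is None.
At some moment in a run one of box_a, box_b, box_c, box_d, box_e, box_f, box_g, box_h may be knocked a few centimetres aside while the robot is not near it.
Once in a run the grip may slacken for a moment while it holds something.
It also fails if it takes over 210 s, if anything falls off the work surface, if the arm or the gripper's body presses on something with over 40 N, if the wrist force passes 120 N, or if a joint passes its speed limit or range.

## Robot

A 6-joint arm with a two-finger parallel gripper is mounted at the origin on the work surface. World frame = base frame: x ahead of the robot, y to its left, z up, the work surface at z = 0. Lengths are in m, angles in rad, forces in N, time in s.
With the tool pointing down it reaches from about 0.325 to 0.9 m from the base axis. Payload 3.5 kg.
Tool frame: the origin (TCP) lies midway between the tips of the shut fingers; the grasp point (between the pads) lies 19 mm behind it; z points along the fingers, y is the line along which they close (so a half turn about z gives the same grasp; the last joint's range is limited). The gripper opens to 85 mm and grips with 20 to 120 N. Pads are 22 mm wide; open, the fingers measure 114 mm over their backs; the gripper's body (76 mm by 85 mm) begins 54 mm behind the grasp point. The pads swing forward as they close: fully open they stand 13 mm farther back than shut.
Start: joints at [1.064, 0.276, -0.026, 1.268, 0, 1.467], TCP at [0.246, 0.575, 0.231] pointing down, gripper open.
Joint ranges: [-3.12, 3.12], [-0.85, 1.88], [-1.08, 1.24], [-1.95, 2.15], [-1.57, 1.53], [-3.14, 3.14]. Speed limits (rad/s): [2.57, 2.57, 3.14, 3.14, 3.14, 3.14].

## Interface

Orientations are given as a rotation vector (axis times angle).
In Python, from cell import robot, monitor, viewer, order gives the robot as it stands. Calls block until the motion is done:
- robot.move_ptp(position, orientation): joint-space move of the TCP to a pose.
- robot.move_l(position, ori=None, v=0.15, max_force=None): straight line of the TCP; ori=None keeps the orientation; v is the mean speed in m/s. With max_force (N) it stops when the force on the tool has changed by that much, and returns True; else False.
- robot.movej(angles): joint-space move.
- robot.move_gripper(opening): finger opening in m; the grip force is fixed at half the most; returns when the fingers have stopped.
- robot.hold(seconds).
- robot.solve_ik(position, orientation): joint angles nearest the present ones, or None.
- monitor.read_state(): the state.
- viewer.camera(name): name is "scene" or "top"; returns the picture (420x560x3 uint8, red, green, blue); there is no depth.
- viewer.camera_info(name): a dict with "fx", "fy", "cx", "cy" (pixels), "R" (3x3) and "t" (3): a world point X has camera coordinates R X + t. Camera axes: x right, y down, z forward; pixel columns grow to the right and rows downward; lengths in m; the calibration is good to about 2 mm. A picture is of the moment at which its call begins. camera_info takes no time and is no camera call.
A pose or a line that the arm cannot do raises robot.IKError and nothing moves.
- order.job_done(): hands the job in; it is judged then, once.
The state is a dict: "t": time; "qpos": joint angles; "qvel": joint speeds; "joint_efforts": joint torques, N m; "tcp_pos": TCP position; "tool_rot": TCP orientation; "force": force on the tool from outside, world axes, zero at the start; "ft_torque": the same for the moment, N m; "width": finger opening in m; "grip_force": force on a finger pad.
Only numpy, scipy, OpenCV 4.12 (cv2) and the standard library are available. Lean on these libraries where they do the work, as an engineer would, in place of code of your own. Each camera call takes 0.05 s, during which the arm holds its last target. There are 200 camera calls.

## Working session

There is one attempt and no reset: what is moved stays moved. The work goes in short steps, each a Python script; the robot and the scene stay as the last script left them, time stands still between calls to the robot, and variables do not carry over. Pictures are saved under pics/ and viewed, at most 14 in all, crops included, and the job is handed in when it is done.

```bash
ls; mkdir -p pics
python3 - <<'E'
from cell import robot, monitor, viewer, order
import cv2
for n in("top","scene"):
    cv2.imwrite(f"pics/{n}0.png",cv2.resize(viewer.camera(n)[:,:,::-1],(800,600),interpolation=cv2.INTER_CUBIC)); i=viewer.camera_info(n); print(n,i)
print(monitor.read_state())
E
```

```text
pics
top {'fx': 507.76794310628765, 'fy': 507.76794310628765, 'cx': 280.6316860422989, 'cy': 210.29092133534814, 'R': array([[ 0.02885281, -0.99928051,  0.02461663],
       [-0.9803146 , -0.03310021, -0.19464754],
       [ 0.19532231, -0.01851592, -0.9805643 ]]), 't': array([-0.06916623,  0.5035819 ,  1.17358491])}
scene {'fx': 396.3684929891985, 'fy': 396.3684929891985, 'cx': 274.6425370281657, 'cy': 204.04560473552925, 'R': array([[-0.22993118,  0.97307252,  0.01617159],
       [ 0.57504185,  0.14924726, -0.8043955 ],
       [-0.78514873, -0.17565627, -0.59387402]]), 't': array([ 0.13568356, -0.24925909,  1.33658401])}
{'t': 0.1, 'qpos': array([ 1.06358799e+00,  2.77068262e-01, -2.77406033e-02,  1.26797588e+00,
        3.44605902e-05,  1.46737968e+00]), 'qvel': array([-6.79484135e-04, -7.55604241e-04,  3.48054462e-03,  9.18001856e-05,
       -1.16580360e-03,  1.12089419e-03]), 'joint_efforts': array([ 5.27443863e-04, -4.46709001e+01,  2.96128911e+01,  8.49337288e-03,
       -1.04813619e-04,  8.98393296e-06]), 'tcp_pos': array([0.24523861, 0.57412336, 0.23026594]), 'tool_rot': array([-6.29847571e-01, -3.07716202e+00,  2.96208372e-03]), 'force': array([ 1.06681592, -0.18603423, -0.47562326]), 'ft_torque': array([-0.00289725, -0.01213962, -0.04559782]), 'grip_force': 0.0, 'width': 0.0853842365267073}
```

View pics/top0.png

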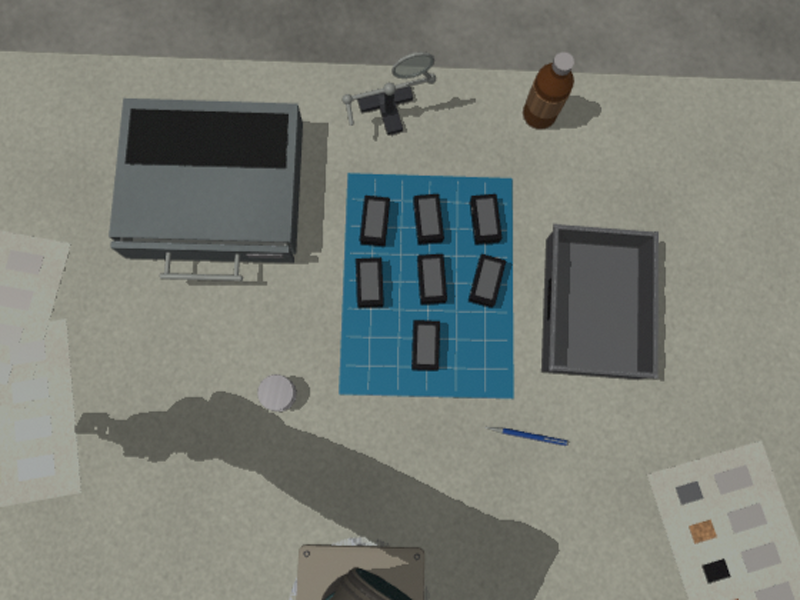

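View pics/scene0.png

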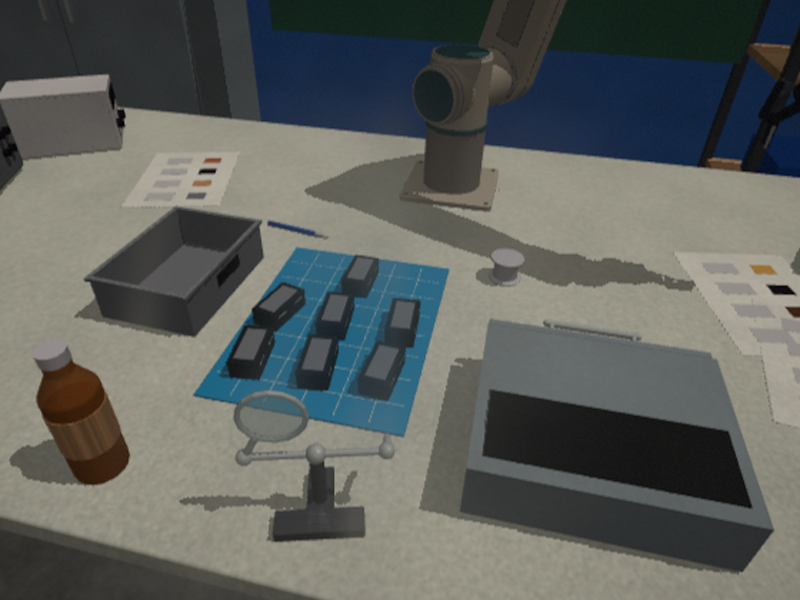

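The top view shows seven boxes on the mat, with lids at roughly (375,220), (428,218), (486,218), (370,282), (432,278), (488,281) and (426,345) at 800x600. The unit is at upper left with its handle at (161–242, 277). The bin is on the right, the reel at (277,393) and the pen at (530,436). The scene view agrees.

```bash
cat > h.py <<'E'
from cell import robot, monitor, viewer, order
import numpy as np, cv2
from scipy.spatial.transform import Rotation as Ro
I=viewer.camera_info("top")
def back(px,z):  # 560x420 pixels -> world at height z
    px=np.atleast_2d(px).astype(float)
    d=np.c_[(px[:,0]-I["cx"])/I["fx"],(px[:,1]-I["cy"])/I["fy"],np.ones(len(px))]@I["R"]
    c=-I["R"].T@I["t"]
    return (c+d*((z-c[2])/d[:,2])[:,None])[:,:2]
def proj(X):
    c=I["R"]@np.asarray(X,float)+I["t"]; return np.array([I["fx"]*c[0]/c[2]+I["cx"],I["fy"]*c[1]/c[2]+I["cy"]])
def boxes(save=None):
    im=viewer.camera("top"); 
    if save: cv2.imwrite(f"pics/{save}.png",cv2.resize(im[:,:,::-1],(800,600),interpolation=cv2.INTER_CUBIC))
    a=im.astype(int); g=((a.max(2)-a.min(2)<25)&(a.mean(2)>60)&(a.mean(2)<130)).astype(np.uint8)
    g[:,:236]=0; g[:,362:]=0; g[:118]=0; g[282:]=0
    g=cv2.morphologyEx(g,cv2.MORPH_OPEN,np.ones((5,5)))
    out=[]
    for c in cv2.findContours(g,cv2.RETR_EXTERNAL,cv2.CHAIN_APPROX_NONE)[0]:
        if cv2.contourArea(c)<150: continue
        (p,s,_)=r=cv2.minAreaRect((back(c[:,0],.035)*1000).astype(np.float32))
        q=cv2.boxPoints(r); e=[q[1]-q[0],q[2]-q[1]]; e=max(e,key=np.linalg.norm)
        yaw=(np.arctan2(e[1],e[0])+np.pi/2)%np.pi-np.pi/2
        out.append((p[0]/1000,p[1]/1000,yaw,max(s),min(s)))
    return out
E
python3 - <<'E'
from h import *
np.set_printoptions(precision=4,suppress=True)
for b in boxes(): print(np.round(b,3), (proj([b[0],b[1],.035])/.7).round())
s=.7
f=lambda n,P,z: print(n,back(np.array(P)*s,z).tolist())
f("unit top BL BR FR FL",[(124,99),(300,104),(293,245),(111,238)],.085)
f("handle",[(161,276),(242,278)],.061)
f("bin rim",[(555,226),(658,232),(657,378),(545,373)],.08)
f("mat",[(348,174),(512,178),(514,398),(340,394)],.003)
f("reel",[(277,393)],.044); f("pen",[(489,429),(568,442)],.005)
i=viewer.camera("top")[:,:,::-1]
cv2.imwrite("pics/unit.png",cv2.resize(i[55:300,60:250],None,fx=4,fy=2.4*1,interpolation=cv2.INTER_CUBIC) if 0 else cv2.resize(i[60:210,70:220],(600,600),interpolation=cv2.INTER_CUBIC))
cv2.imwrite("pics/bin.png",cv2.resize(i[150:280,360:490],(520,520),interpolation=cv2.INTER_CUBIC))
E
```

```text
[ 0.435 -0.098  0.025 63.467 29.151] [426. 344.]
[ 0.541  0.003  0.035 62.852 29.542] [369. 281.]
[ 0.552 -0.201 -0.235 65.472 29.281] [487. 279.]
[ 0.552 -0.106  0.098 64.803 29.782] [432. 276.]
[ 0.653 -0.003  0.034 62.52  29.932] [374. 218.]
[ 0.664 -0.199  0.128 65.611 29.673] [486. 216.]
[ 0.662 -0.098  0.036 62.676 30.035] [429. 216.]
unit top BL BR FR FL [[0.8349319428243215, 0.43270177028931245], [0.8380634903523211, 0.13128744651191446], [0.5861660582262649, 0.12878285853090835], [0.587413157306328, 0.4285838402903959]]
handle [[0.5313997294553794, 0.34846400070067673], [0.53262780699705, 0.2137623195134178]]
bin rim [[0.6364672517262067, -0.30932897787387775], [0.632274101000724, -0.48440329224254897], [0.3851242570544238, -0.4727139054945136], [0.38753895083658596, -0.2898769171075959]]
mat [[0.7452947930723992, 0.0483730168390227], [0.7490504820201465, -0.2500695422938125], [0.35094724108094044, -0.25308697652280954], [0.34866632671174913, 0.04493392702866045]]
reel [[0.3444369562820267, 0.14607952464926388]]
pen [[0.2972666195632677, -0.21007765235570505], [0.2795024732645815, -0.34448689998250154]]
```

View pics/unit.png

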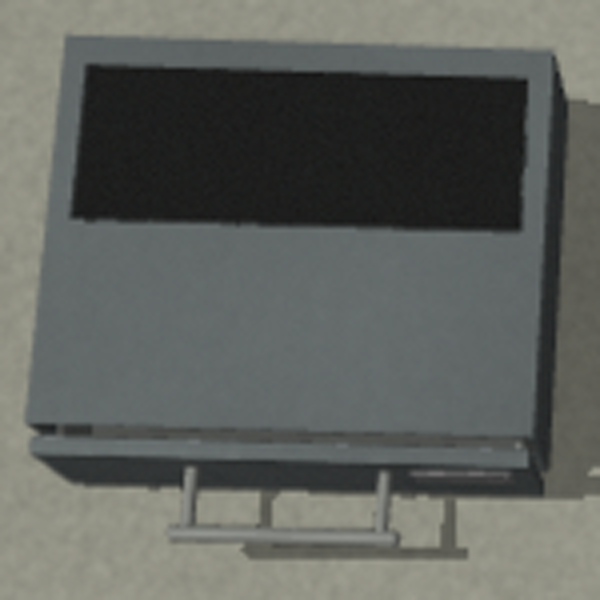

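View pics/bin.png

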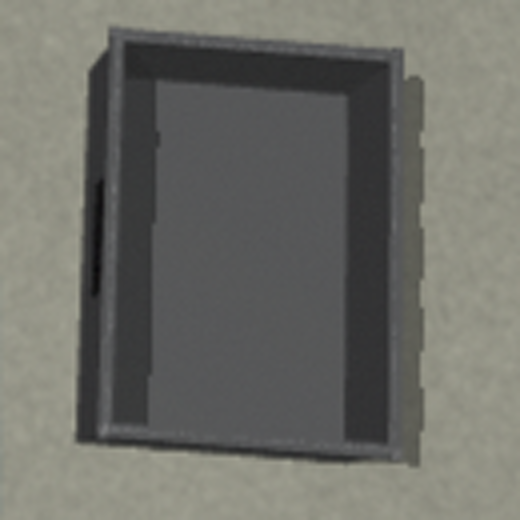

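The unit crop shows the top's corners at (66,37), (555,50), (530,438) and (27,425), and the handle bar running from (168,533) to (398,540), with the drawer a few mm open. The bin crop shows the rim corners at (110,28), (404,48), (390,457) and (98,438).

Run:
```python
from h import *
np.set_printoptions(precision=4,suppress=True)
U=back(np.array([(66,37),(555,50),(530,438),(27,425)])/4+[70,60],.085)
H=back(np.array([(168,533),(398,540)])/4+[70,60],.059)
B=back(np.array([(110,28),(404,48),(390,457),(98,438)])/4+[360,150],.08)
for P,n in((U,"U"),(B,"B")):
    d=lambda a,b:(a-b); yx=d(P[0],P[3])+d(P[1],P[2]); yy=d(P[0],P[1])+d(P[3],P[2])
    print(n,P.tolist(),"centre",P.mean(0),"yaws",np.arctan2(yx[1],yx[0]),np.arctan2(-yy[0],yy[1]),"size",np.linalg.norm(yx)/2,np.linalg.norm(yy)/2)
h=H[0]-H[1]; print("H",H,H.mean(0),np.arctan2(-h[0],h[1]),np.linalg.norm(h))
# reachability
down=lambda yaw:(Ro.from_rotvec([0,0,yaw])*Ro.from_rotvec([np.pi,0,0])).as_rotvec()
for p,yaw in (((.53,.28,.037),np.pi/2),((.53,.28,.037),-np.pi/2),((.36,.28,.037),np.pi/2),((.36,.28,.037),-np.pi/2),((.6,.03,.004),0),((.6,.03,.004),np.pi),((.45,-.4,.05),0),((.45,-.4,.05),np.pi),((.43,.35,.03),0),((.43,.35,.03),np.pi)):
    q=robot.solve_ik(p,down(yaw)); print(p,yaw,q)
```

```text
U [[0.8350337344348197, 0.43344334555281155], [0.8387328855402821, 0.1344002321644266], [0.5908453946500123, 0.13520137816624203], [0.5881865206769158, 0.4308908893779757]] centre [0.7132 0.2835] yaws 0.003539882772467664 0.010690153216233612 size 0.24736890218388294 0.297383304527442
B [[0.639396745796868, -0.30694097695828365], [0.6333164892947398, -0.48542001891813125], [0.3857623518624279, -0.4671256736123092], [0.3914680972506988, -0.29690144872412716]] centre [ 0.5125 -0.3891] yaws -0.057122165240496466 -0.03378665457436544 size 0.24814612609850312 0.17445119528900388
H [[0.5317 0.3507]
 [0.5321 0.2139]] [0.5319 0.2823] 0.0031963257898519077 0.13688355889782203
(0.53, 0.28, 0.037) 1.5707963267948966 [ 0.3782  0.3969 -0.3036  0.8703  0.      1.949 ]
(0.53, 0.28, 0.037) -1.5707963267948966 [ 0.3782  0.3969 -0.3036  0.8703  0.     -1.1926]
(0.36, 0.28, 0.037) 1.5707963267948966 [ 0.5191  0.1779 -0.6144  0.7784  0.      2.0899]
(0.36, 0.28, 0.037) -1.5707963267948966 [ 0.5191  0.1779 -0.6144  0.7784  0.     -1.0517]
(0.6, 0.03, 0.004) 0 [-0.0576  0.4393 -0.3241  0.8074  0.      3.084 ]
(0.6, 0.03, 0.004) 3.141592653589793 [-0.0576  0.4393 -0.3241  0.8074  0.     -0.0576]
(0.45, -0.4, 0.05) 0 [-0.834   0.3859 -0.287   0.8979  0.      2.3076]
(0.45, -0.4, 0.05) 3.141592653589793 [-0.834   0.3859 -0.287   0.8979  0.     -0.834 ]
(0.43, 0.35, 0.03) 0 [ 0.5666  0.3386 -0.4111  0.8212  0.     -2.575 ]
(0.43, 0.35, 0.03) 3.141592653589793 [ 0.5666  0.3386 -0.4111  0.8212  0.      0.5666]
```

```bash
cat >> h.py <<'E'
UY=.004; UH=np.array([.532,.2823])
down=lambda yaw:(Ro.from_rotvec([0,0,yaw])*Ro.from_rotvec([np.pi,0,0])).as_rotvec()
S=monitor.read_state
def fz(n=8):
    return np.mean([(robot.hold(.04),S()["force"][2])[1] for _ in range(n)])
E
python3 - <<'E'
from h import *
o=down(UY-np.pi/2); u=np.array([np.cos(UY),np.sin(UY),0])
robot.move_ptp([*UH,.16],o); robot.move_gripper(.032)
print("stop",robot.move_l([*UH,.038],v=.12,max_force=10), S()["tcp_pos"], S()["force"])
robot.move_gripper(0); print(S()["width"],S()["grip_force"])
p=np.array([*UH,.038])
print(robot.move_l(p-.168*u,v=.1,max_force=30),S()["tcp_pos"],S()["force"],S()["width"])
robot.move_gripper(.032); q=S()["tcp_pos"]
robot.move_l([q[0],q[1],.16],v=.2); print(S()["t"],S()["force"])
b=boxes("open"); print(np.round(b,3))
E
```

```text
stop False [0.5328421  0.28265818 0.03888361] [-0.65538162  0.20118452  0.55221994]
0.007807165121462514 58.6345499753952
False [0.36579066 0.28166847 0.03919384] [ 2.10773096 -2.20825104  8.0949022 ] 0.007652781440311184
7.4833 [ 0.16040719 -0.01284357 -1.09980041]
[[ 4.3500e-01 -9.8000e-02  2.5000e-02  6.3467e+01  2.9151e+01]
 [ 5.4100e-01  3.0000e-03  3.5000e-02  6.2852e+01  2.9542e+01]
 [ 5.5200e-01 -2.0200e-01 -2.3000e-01  6.6608e+01  2.9892e+01]
 [ 5.5200e-01 -1.0600e-01  9.8000e-02  6.4803e+01  2.9782e+01]
 [ 6.5300e-01 -3.0000e-03 -6.8000e-02  6.4711e+01  3.0044e+01]
 [ 6.6400e-01 -1.9900e-01  1.2800e-01  6.5611e+01  2.9673e+01]
 [ 6.6100e-01 -9.7000e-02  1.3000e-01  6.4868e+01  2.9904e+01]]
```

View pics/open.png

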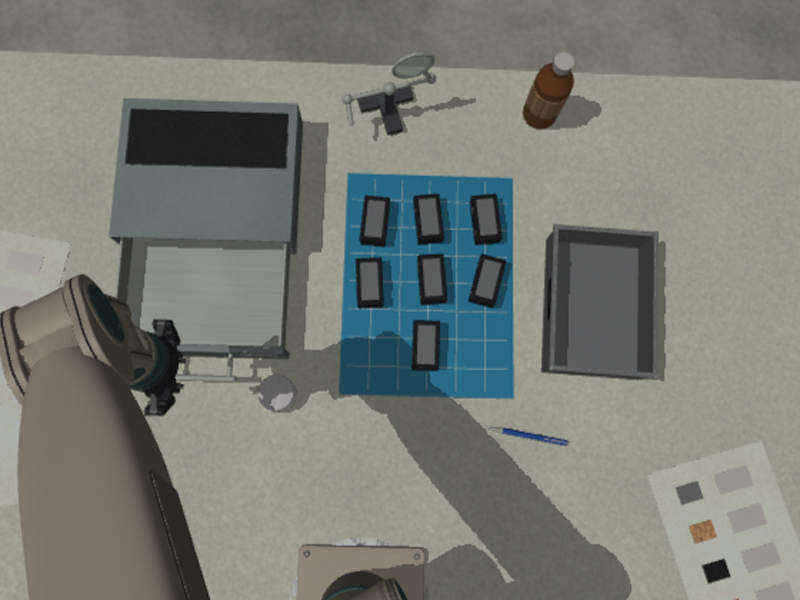

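The drawer is open about 170 mm with its floor uncovered and clear of the reel at (277,393), and all seven boxes are unchanged. Next I pick, weigh and sort them.

```bash
sed -i 's/>60)&/>50)\&/' h.py
cat >> h.py <<'E'
import json,os
BC=np.array([.5125,-.388]); BY=-.045
Rz=lambda a:np.array([[np.cos(a),-np.sin(a)],[np.sin(a),np.cos(a)]])
DR=[np.array([.500,.2825+k]) for k in(.078,0,-.078)]
BIN=[BC+Rz(BY)@np.array(k) for k in((.058,.033),(-.058,.033),(.058,-.033),(-.058,-.033))]
def load(): return json.load(open("st.json")) if os.path.exists("st.json") else dict(drawer=0,bin=0,kept=[])
def lower(p,yaw,z):
    robot.move_ptp([*p,.14],down(np.pi+yaw))
    if S()["width"]<.04: raise RuntimeError(f"lost box near {p}, width {S()['width']}")
    s=robot.move_l([*p,z+.03],v=.2,max_force=12); f=s or robot.move_l([*p,z],v=.05,max_force=6)
    w=S()["width"]; robot.move_gripper(.058); q=S()["tcp_pos"]; robot.move_l([q[0],q[1],.14],v=.25)
    return f,w,q[2]
def one():
    st=load(); bs=boxes()
    todo=[b for b in bs if all(np.hypot(b[0]-k[0],b[1]-k[1])>.03 for k in st["kept"])]
    print("seen",len(bs),"todo",len(todo))
    if not todo: return False
    b=min(todo,key=lambda b:b[0]); p=np.array(b[:2]); yaw=b[2]
    if b[3]<58 or b[3]>72 or b[4]<26: print("odd",b)
    robot.move_ptp([*p,.12],down(np.pi+yaw)); robot.move_gripper(.07); robot.hold(.2); f0=fz()
    robot.move_l([*p,.03],v=.25); hit=robot.move_l([*p,.004],v=.08,max_force=8)
    if hit: print("touched at",S()["tcp_pos"])
    robot.move_gripper(.0); w=S()["width"]
    robot.move_l([*p,.12],v=.15); robot.hold(.3); f=fz()-f0; w2=S()["width"]
    print(np.round(b,3),"w",round(w,4),round(w2,4),"dF",round(f,2))
    if w2<.04: raise RuntimeError("no grasp")
    if -1.9<f<-1.1 or f>.3: raise RuntimeError("unclear weight, still holding")
    if f<-1.5:
        if st["drawer"]<3: r=lower(DR[st["drawer"]],UY,.015); st["drawer"]+=1; d="drawer"
        else: r=lower(p,yaw,.0055); st["kept"].append(p.tolist()); d="kept"
    else: r=lower(BIN[st["bin"]],BY,.012); st["bin"]+=1; d="bin"
    json.dump(st,open("st.json","w")); print(d,r,"t",round(S()["t"],1)); return True
E
python3 -c "
from h import *
one(); boxes('b1')"
```

```text
seen 7 todo 7
[ 4.3600e-01 -9.8000e-02  2.5000e-02  6.5885e+01  2.9151e+01] w 0.0447 0.045 dF -3.15
drawer (True, 0.044873291060879936, np.float64(0.013063226763608035)) t 16.8
```

View pics/b1.png

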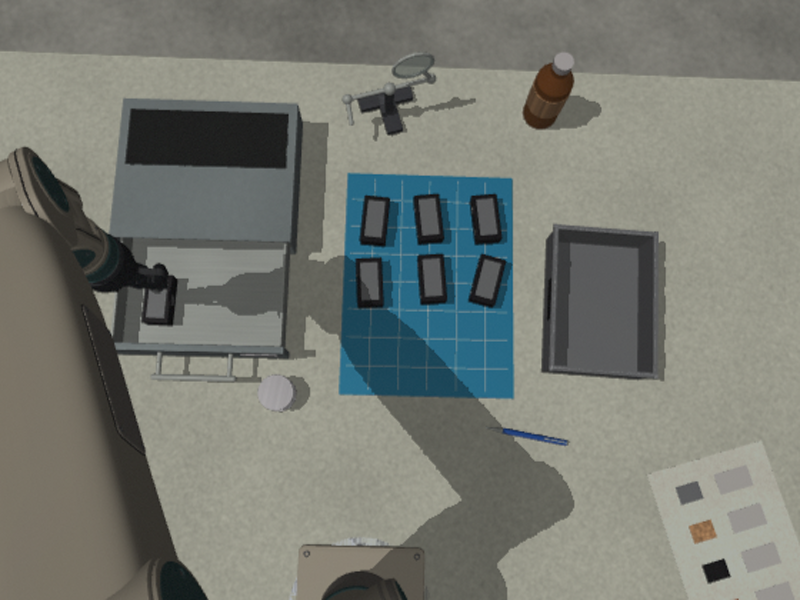

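The first box is full (dF −3.15 N) and lies flat on the left of the drawer floor at (160,300). Six boxes remain on the mat, so I continue.

```bash
python3 -c "
from h import *
for _ in range(3): one()
boxes('b2')"
```

```text
seen 6 todo 6
[5.4300e-01 3.0000e-03 3.5000e-02 6.5389e+01 2.9542e+01] w 0.0456 0.0451 dF -0.59
bin (True, 0.045506380756635934, np.float64(0.0336398776500465)) t 25.1
seen 8 todo 8
odd (0.36241262817382813, -0.06117625045776367, np.float32(-1.5405114), 95.24624633789062, 49.896881103515625)
[ 3.6200e-01 -6.1000e-02 -1.5410e+00  9.5246e+01  4.9897e+01] w -0.0001 -0.0004 dF -0.36Traceback (most recent call last):
  File "<string>", line 3, in <module>
    for _ in range(3): one()
                       ~~~^^
  File "h.py", line 56, in one
    if w2<.04: raise RuntimeError("no grasp")
               ^^^^^^^^^^^^^^^^^^^^^^^^^^^^^^
RuntimeError: no grasp
```

```bash
python3 - <<'E'
s=open("h.py").read()
s=s.replace("        out.append(","        if not(56<max(s)<74 and 24<min(s)<36): print('skip',np.round(p),np.round(s)); continue\n        out.append(")
s=s.replace("st=load(); bs=boxes()","st=load(); clear(); bs=boxes()")
s=s.replace("def one():","def clear():\n    if S()['tcp_pos'][1]<.2: robot.move_ptp([.42,.33,.16],down(np.pi))\ndef one():")
open("h.py","w").write(s)
E
python3 -c "
from h import *
clear(); print(np.round(boxes('b2'),3),S()['t'])"
```

```text
[[ 5.5200e-01 -2.0200e-01 -2.3500e-01  6.7120e+01  3.0934e+01]
 [ 5.5200e-01 -1.0600e-01  9.9000e-02  6.6689e+01  3.1120e+01]
 [ 6.5400e-01 -3.0000e-03 -6.8000e-02  6.7577e+01  3.0834e+01]
 [ 6.6400e-01 -1.9900e-01  1.2400e-01  6.6920e+01  3.1008e+01]
 [ 6.6100e-01 -9.7000e-02  1.2600e-01  6.6897e+01  3.1098e+01]] 32.3
```

View pics/b2.png

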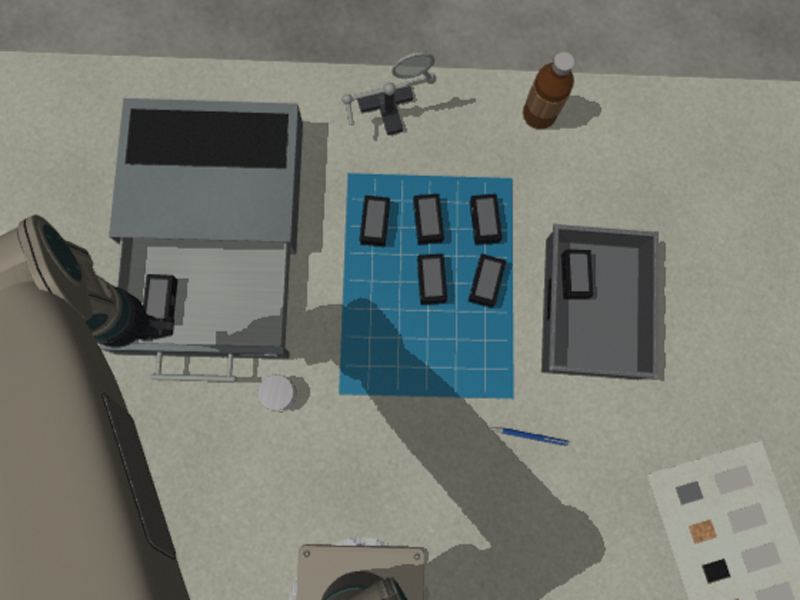

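One box now lies in the bin at (578,274) and one in the drawer, with five left on the mat. I continue, moving the arm clear of the camera before each look.

```bash
sed -i 's/    s=robot.move_l(\[\*p,z+.03\]/    robot.hold(.15); s=robot.move_l([*p,z+.03]/' h.py; python3 -c "
from h import *
for _ in range(3): one()
clear(); boxes('b3')"
```

```text
seen 5 todo 5
[ 0.552 -0.106  0.099 66.689 31.12 ] w 0.0453 0.0451 dF -3.04
drawer (True, 0.044910089918724305, np.float64(0.012935930786093036)) t 41.9
seen 4 todo 4
[ 0.552 -0.202 -0.235 67.12  31.035] w 0.0453 0.0448 dF -2.26
drawer (True, 0.044943883566151775, np.float64(0.012844359508261158)) t 51.3
seen 3 todo 3
[ 6.0300e-01  1.0000e-03 -6.8000e-02  6.7276e+01  3.0884e+01] w 0.0451 0.0451 dF -0.84
bin (True, 0.04508935551903523, np.float64(0.03360531833588074)) t 59.4
```

View pics/b3.png

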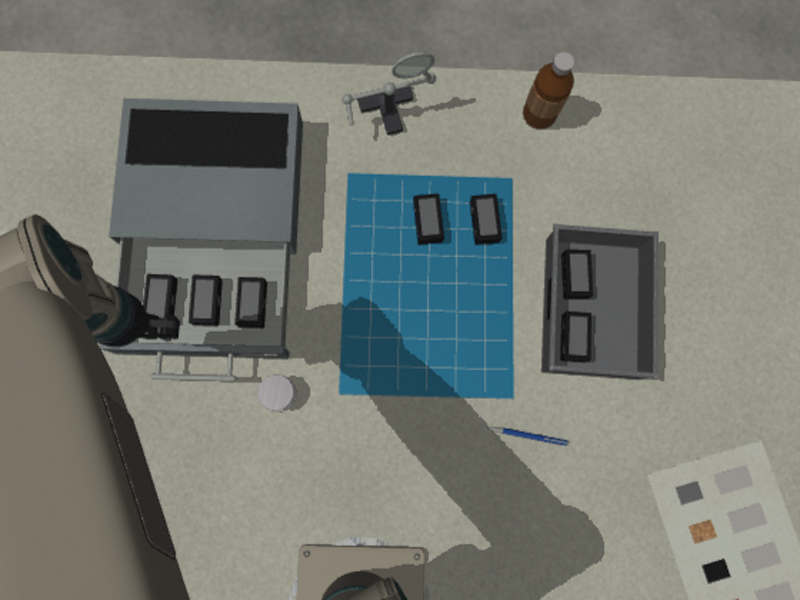

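The three full boxes lie flat side by side in the drawer at (160,297), (206,300) and (251,302). Two empties are in the bin, and two boxes are still to weigh.

```bash
python3 -c "
from h import *
for _ in range(2): one()
clear(); print(np.round(boxes('b4'),3))"
```

```text
seen 2 todo 2
[ 0.661 -0.097  0.126 66.897 31.098] w 0.0452 0.0449 dF -0.68
bin (True, 0.044982132587359044, np.float64(0.03232892780263788)) t 70.7
seen 1 todo 1
[ 0.664 -0.199  0.124 66.92  31.008] w 0.0452 0.0451 dF -2.71
kept (True, 0.04476029143464281, np.float64(0.0027809199867503236)) t 81.9
[[ 0.663 -0.199  0.124 66.706 31.021]]
```

View pics/b4.png

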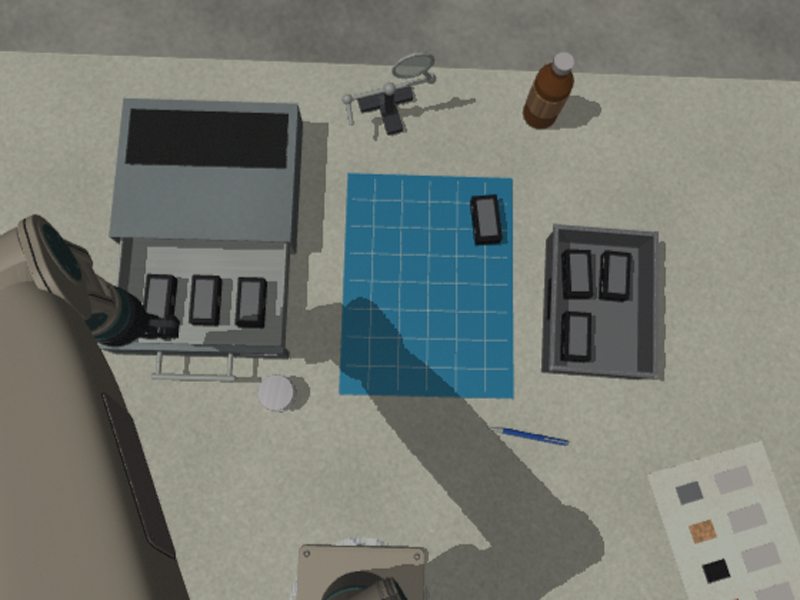

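All seven boxes are sorted: three full in the drawer, three empty in the bin and one full left on the mat at (486,219). Now I shut the drawer by gripping its handle.

Run:
```python
from h import *
o=down(UY-np.pi/2); a=[.3658,.2817]
robot.move_ptp([*a,.17],o); robot.move_gripper(.032)
print("touch",robot.move_l([*a,.038],v=.12,max_force=10))
robot.move_gripper(0); print(S()["width"],S()["force"])
print("stop",robot.move_l([.545,.2824,.038],v=.06,max_force=22),S()["tcp_pos"],S()["force"])
robot.hold(.3); print(S()["tcp_pos"],S()["force"])
robot.move_gripper(.032); q=S()["tcp_pos"]
robot.move_l([q[0],q[1],.17],v=.15); robot.move_ptp([.36,.30,.25],o); robot.hold(.5)
print(S()["t"],np.round(boxes("shut"),3))
i=cv2.imread("pics/shut.png")[70:300,90:330]; cv2.imwrite("pics/shutc.png",cv2.resize(i,(626,600),interpolation=cv2.INTER_CUBIC))
```

```text
touch False
0.007834971015274982 [-1.40170451 -0.72479575  5.77822803]
stop False [0.54072255 0.28315532 0.03881998] [-11.23806106   1.55619851  13.92546823]
[0.54073542 0.28318174 0.03882512] [-11.31419116   0.45407163  14.98068695]
93.5333 [[ 0.663 -0.199  0.11  66.354 30.949]]
```

View pics/shutc.png

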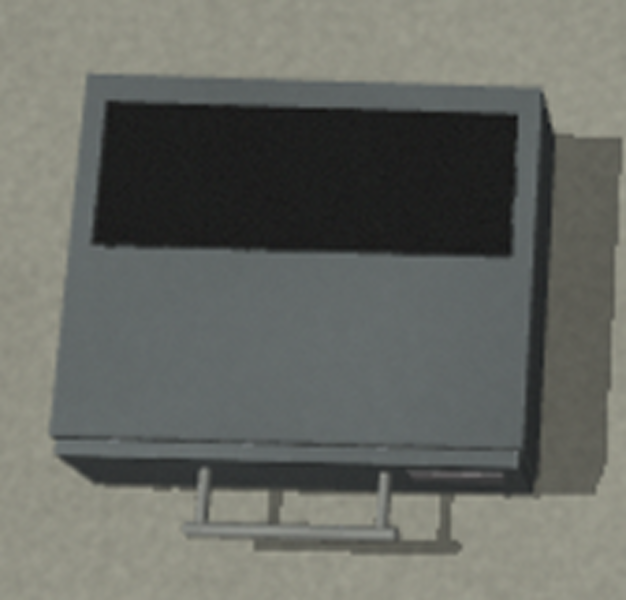

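View pics/shut.png

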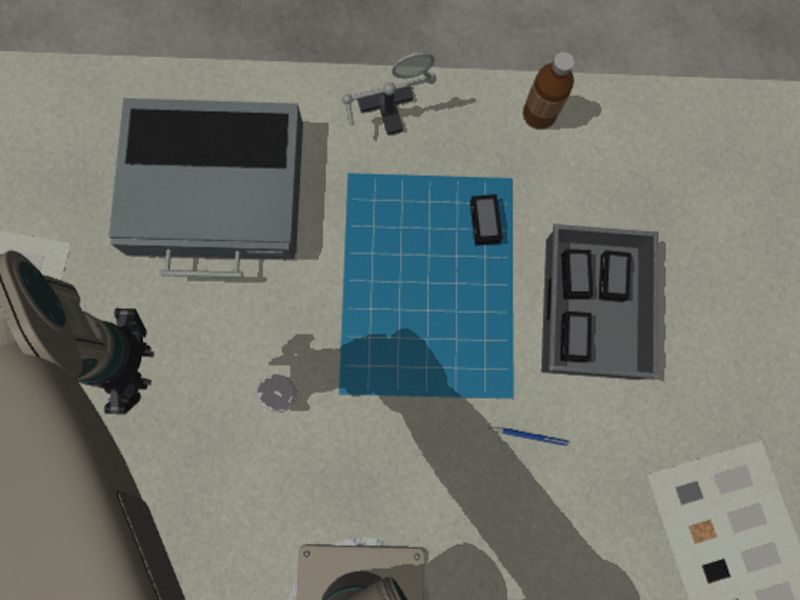

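The drawer is shut flush: the gap at row 440 of the crop has closed, and the push ended against the stop at about 11 N. The reel and pen have not moved, and the arm is clear. I hand the job in.

```bash
python3 -c "
from h import *
print(order.job_done())"
```

```text
the job is handed in; nothing more can be done
None
```

I handed the job in at about 94 s, with no verdict returned: three full boxes are in the shut drawer, three empty boxes are in the returns bin, one spare full box lies flat on the mat, and the solder reel and pen look unmoved in the last picture.

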